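# Roll a hexagonal lamp bar to its circuit face and clamp it

### The arm

A 6-joint arm with a two-finger parallel gripper is mounted at the origin on a cart in front of the work surface, level with it; the furniture and walls round the work are solid. World frame = base frame: x ahead of the robot, y to its left, z up, the work surface at z = 0. Lengths are in m, angles in degrees, forces in N, time in s.
With the tool pointing down it reaches from about 0.3 to 0.75 m from the base axis. Payload 8.5 kg.
Tool frame: the origin (TCP) lies between the finger pads; the fingertips stand 17 mm ahead of it and the grasp point (between the pads) lies 2 mm behind it (env.tip_reach is the distance from the TCP to the fingertips, in m); z points along the fingers, y is the line along which they close (so a half turn about z gives the same grasp; the last joint's range is limited). The gripper opens to 85 mm and grips with 20 to 120 N. Pads are 22 mm wide; open, the fingers measure 114 mm over their backs; the gripper's body (76 mm by 85 mm) begins 54 mm behind the grasp point. The pads swing forward as they close: fully open they stand 13 mm farther back than shut.
Start: joints at [57.336, 21.807, 74.336, -0, 83.858, -12.336], TCP at [0.191, 0.516, 0.248] pointing down, gripper open.
Joint ranges: [-178.18, 178.18], [-50.72, 133.34], [12.68, 142.11], [-81.47, 261.47], [9.98, 163.14], [-165.26, 165.26]. Speed limits (degrees/s): [136.94, 136.94, 180, 180, 180, 180].

### API

Orientations are given as a 3x3 rotation matrix whose columns are the frame's x, y, z axes.
In Python, from rig import env, viewer gives the robot as it stands.
- The arm moves only by the tool move_arm, never from a script. Its argument "motion" is a list of rows, each a list of 2 entries, a list of its own where there are three numbers: the shift along the tool's x, y, z normalised to -1 to 1, where 1 is 50 mm, then the turn, a rotation vector about the tool's x, y, z normalised to -1 to 1, where 1 is 8 degrees. A call has 1 to 20 rows; each row shifts and turns the commanded pose from where the row before left it, along the tool's axes as they then stand; what a row does not reach is not made up. A row lasts 1/10 s, in which the tool goes at most 50 mm and 8.59 degrees, less where a joint would pass 70% of its speed; a pose out of reach is approached as far as the arm can. A call with a number of a shift or a turn outside -1 to 1 is refused whole. A call with a gripper value outside its range is refused whole. "claw" is the closure, from 0 (fully open) to 1 (shut), set as the call begins (left out, the last holds). The fingers move at their own pace and stop on an object; "force" is the grip in N (left out, the last holds). Time passes only in rows, so rows that do not move let the fingers close. It gives the time, the measured TCP pose, the force, the opening and the grip force at its end, in the units of the state.
- env.observe(): the state, without advancing time (a new reading comes with each control period).
- viewer.get_image(name): name is "side" or "top"; returns a dict with "frame" (420x560x3 uint8, red, green, blue), "depth" (420x560 float32, m along the optical axis (not along the pixel's ray), 0 where there is no reading), "fx", "fy", "cx", "cy" (pixels), "eye" and "attitude" of the camera in the world. Camera axes: x right, y up, looking along -z (the intrinsics and any distortion apply to the point x, -y, -z); pixel columns grow to the right and rows downward; lengths in m; the calibration is good to about 2 mm. A picture is of the moment at which its call begins.
- env.close_job(): hands the job in; it is judged then, once.
The state is a dict: "time_s": time; "q": joint angles; "qvel": joint speeds; "joint_efforts": joint torques, N m; "position": TCP position; "tool_rot": TCP orientation; "ft_force": force on the tool from outside, world axes, zero at the start; "wrist_torque": the same for the moment, N m; "grip_width": finger opening in m; "gripper_force": force on a finger pad.
Only numpy, scipy, OpenCV 4.12 (cv2) and the standard library are available. Lean on these libraries where they do the work, as an engineer would, in place of code of your own. Each camera call takes 0.05 s, during which the arm holds its last target. There are 200 camera calls.

### The job

One of the two hexagonal lamp bars lies in the working bay of the grey jig, between the steel end stop and the sliding pusher; the other is parked. Roll the bar in the working bay over on the plate, face by face and without lifting it off, until its green circuit strip faces straight up. Then unfold the crank's red hinged grip until it stands upright and turn the crank clockwise (seen from above) as far as it goes, so that the pusher slides the bar up to the end stop; leave the parked bar alone.

Things in the scene. Friction and masses are not known exactly. Their poses are not given: they have to be found in the camera images.
- jig: grey plate, 180 mm (x) by 495 mm (y), 8 mm thick, fixed on the bench, carrying the jig. Origin: underside of the plate, mid working bay; x points roughly away from the robot, y towards the crank (robot's left), z up. Yellow-outlined parking bay centred at jig y = -195 mm. The working bay is open at both x sides: a bar can be rolled either way along x. Blue gear housing under the crank, top 32 mm above the bench
- stop_face (a point): middle of the inner face of the steel end stop, at jig y = -75 mm; 140 mm wide along jig x, its top 36 mm above the bench
- pusher_face (a point): middle of the front face of the pusher, an aluminium block 140 mm wide along jig x, 12 mm thick, top 36 mm above the bench; face at jig y = +85 mm at first, +45 mm when the crank is fully turned
- bar_black: loose hexagonal aluminium bar with black end caps, on a flat face in one of the bays: 44 mm across flats, 50.8 across corners, faces 25.4 mm wide, 120 mm long, about 0.3 kg. Origin: its centre, 22 mm above the plate. Own y along the bar, roughly along jig y; own z = outward normal of the face with the green strip. The opposite face has an orange strip, the other four are bare
- bar_white: the same kind of bar with white end caps, in the other bay; origin and axes as for bar_black, its green strip on another side. A roll moves a bar 25.4 mm sideways: pushed slowly near its top edge (41 mm above the plate, the push rising some 7 mm in an arc) it tips over its far lower edge; past 30 deg it drops on to the next face
- bar_black_green (a point): middle of the green face of bar_black, 22 mm from the bar's centre
- bar_white_green (a point): middle of the green face of bar_white, 22 mm from the bar's centre
- crank_axis (a point): point on the crank's upright axis, level with the folded grip's centre line (57.5 mm above the bench)
- grip_hinge (a point): pivot of the red grip at the outer end of the crank arm, 62 mm from the crank's axis. The arm is 14 mm wide, its top 48 mm above the bench; it points to the jig's -x at first. The pivot's lugs are 27 mm wide, 30 mm with the pin
- grip_end (a point): free end of the red grip, on its centre line, 56 mm from its pivot. Round bar 15 mm in diameter; folded, it lies along the top of the arm, its end near the crank's axis; upright, its end is 113 mm above the bench. Stiff hinge (0.06 N m), stays where left; it can be pinched from above near its end and led round the pivot, turning between the finger pads
- grip (a joint): fold angle of the red grip, rad: 0 folded flat on the arm (starts up to 0.3), 1.57 upright (stop)
- crank (a joint): turn of the crank, rad: 0 at the start (pusher drawn back), grows clockwise seen from above, 2.4 at its stop (pusher 40 mm forward). Turns easily, about 1 N at the grip, and stays where it is left

How it is judged (in metres and radians):
On the way, in this order (a step that is already met when the one before it is completed fails the run):
1. the bar in the working bay lies on the plate with its green face up (within 0.1 rad) (((angle between bar_black's own z axis and vertical below 0.1 rad and height (world z) of bar_black_green above 0.046 m and y of bar_black in the frame of jig between -0.05 and 0.05 m and x of bar_black in the frame of jig between -0.08 and 0.08 m and height (world z) of bar_black below 0.033 m) or (angle between bar_white's own z axis and vertical below 0.1 rad and height (world z) of bar_white_green above 0.046 m and y of bar_white in the frame of jig between -0.05 and 0.05 m and x of bar_white in the frame of jig between -0.08 and 0.08 m and height (world z) of bar_white below 0.033 m))), for 0.2 s.
2. the crank's grip is unfolded upright (at least 1.35 rad) before the crank is turned (crank still under 0.5 rad) (value of joint grip above 1.35 rad and value of joint crank below 0.5 rad), for 0.1 s.
At the end, for the whole second after the job is handed in: Bar from the working bay at rest on the plate, green up within 0.1 rad, within 7 mm of touching the end stop and 0.12 rad of the jig's y; crank at least 2.2 of 2.4 rad; parked bar within 12 mm of its start (value of joint crank above 2.2 rad and ((angle between bar_black's own z axis and vertical below 0.1 rad and height (world z) of bar_black_green above 0.046 m and y of bar_black in the frame of jig between -0.05 and 0.05 m and x of bar_black in the frame of jig between -0.08 and 0.08 m and linear speed of bar_black below 0.02 m/s and angular speed of bar_black below 0.2 rad/s and height (world z) of bar_black below 0.033 m and y of bar_black in the frame of jig between -0.02 and -0.008 m and angle between the y axis of bar_black and the y axis of jig, either way round below 0.12 rad and distance of bar_white from where it was at the start of the episode below 0.012 m) or (angle between bar_white's own z axis and vertical below 0.1 rad and height (world z) of bar_white_green above 0.046 m and y of bar_white in the frame of jig between -0.05 and 0.05 m and x of bar_white in the frame of jig between -0.08 and 0.08 m and linear speed of bar_white below 0.02 m/s and angular speed of bar_white below 0.2 rad/s and height (world z) of bar_white below 0.033 m and y of bar_white in the frame of jig between -0.02 and -0.008 m and angle between the y axis of bar_white and the y axis of jig, either way round below 0.12 rad and distance of bar_black from where it was at the start of the episode below 0.012 m))).
It fails at once if a bar is lifted off the plate (centre more than 50 mm above the bench; rolling takes it to 34 mm) (height (world z) of any of bar_black, bar_white above 0.05 m).
It fails at once if the parked bar is moved more than 12 mm ((y of bar_black in the frame of jig below -0.12 m and distance of bar_black from where it was at the start of the episode above 0.012 m) or (y of bar_white in the frame of jig below -0.12 m and distance of bar_white from where it was at the start of the episode above 0.012 m)).
It also fails if it takes over 64 s, if anything falls off the work surface, if the arm or the gripper's body presses on something with over 40 N, if the wrist force passes 120 N, or if a joint passes its speed limit or range.

## Working session

There is one attempt and no reset: what is moved stays moved. The work goes in short steps, Python scripts to look and compute and a tool call to move; the robot and the scene stay as the last step left them, time stands still between calls to the robot, and variables do not carry over. Pictures are saved under pics/ and viewed, at most 10 in all, crops included, and the job is handed in when it is done.

Besides the shell and the picture viewer there is one more tool, called as name([rows], argument=value, ...), one row to a line, values as JSON. move_arm: Moves the arm, as the interface text tells. Scaled input: -1 to 1 covers 50 mm each way for a shift and 8 degrees each way for a turn. Its arguments: {"type":"object","properties":{"motion":{"type":"array","items":{"type":"array"}},"claw":{"type":"number"},"force":{"type":"number"}},"required":["motion"]}

```bash
mkdir -p pics
cat > h.py <<'E'
import numpy as np, cv2
from rig import env, viewer
def shot(n,fn=None):
    im=viewer.get_image(n)
    if fn: cv2.imwrite('pics/'+fn,im['frame'][:,:,::-1])
    return im
def cloud(im):
    d=im['depth'];v,u=np.mgrid[:d.shape[0],:d.shape[1]]
    p=np.stack([(u-im['cx'])/im['fx']*d,-(v-im['cy'])/im['fy']*d,-d],-1)
    return p@np.array(im['attitude']).T+np.array(im['eye'])
E
python3 - <<'E'
from h import *
s=env.observe();print({k:np.round(v,3).tolist() for k,v in s.items()})
for n in('top','side'):
    im=shot(n,n+'1.png');print(n,{k:np.round(im[k],3).tolist() for k in im if k not in('frame','depth')},im.keys())
E
```

```text
{'time_s': 0.0, 'q': [57.334, 21.843, 74.386, -0.0, 83.858, -12.335], 'qvel': [0.087, -0.032, 0.053, 0.046, 0.024, -0.014], 'joint_efforts': [0.001, -44.846, -23.128, -0.0, 0.005, -0.0], 'position': [0.191, 0.516, 0.248], 'tool_rot': [[-0.938, 0.347, -0.001], [0.347, 0.938, -0.001], [0.0, -0.001, -1.0]], 'ft_force': [0.348, -0.262, -0.008], 'wrist_torque': [-0.006, -0.049, 0.025], 'gripper_force': 0.0, 'grip_width': 0.085}
top {'fx': 439.07, 'fy': 439.07, 'cx': 275.605, 'cy': 213.539, 'eye': [0.338, -0.098, 0.896], 'attitude': [[0.061, 0.974, -0.218], [-0.998, 0.06, -0.008], [0.005, 0.219, 0.976]]} dict_keys(['frame', 'depth', 'fx', 'fy', 'cx', 'cy', 'eye', 'attitude'])
side {'fx': 410.945, 'fy': 410.945, 'cx': 274.831, 'cy': 212.124, 'eye': [0.302, -0.827, 0.379], 'attitude': [[0.965, 0.086, -0.246], [-0.26, 0.376, -0.889], [0.016, 0.923, 0.385]]} dict_keys(['frame', 'depth', 'fx', 'fy', 'cx', 'cy', 'eye', 'attitude'])
```

View pics/top1.png

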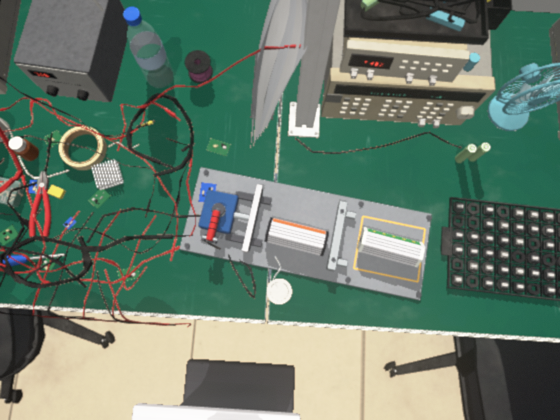

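View pics/side1.png

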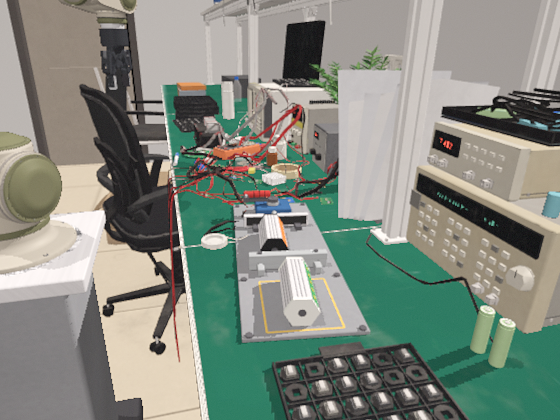

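Run:
```python
from h import *
t=shot('top');P=cloud(t);f=t['frame'].astype(int)
a=cv2.resize(t['frame'][160:305,170:440],None,fx=2.9,fy=2.9,interpolation=cv2.INTER_CUBIC)[:300,:783]
a=cv2.resize(t['frame'][165:300,175:440],(783,399),interpolation=cv2.INTER_CUBIC)
s=shot('side');b=cv2.resize(s['frame'][185:300,225:345],(0,0),fx=1.7,fy=1.7,interpolation=cv2.INTER_CUBIC)
o=np.zeros((399+196,783,3),np.uint8);o[:399]=a;o[399:399+195,:b.shape[1]]=b[:195]
c=cv2.resize(s['frame'][185:250,225:320],(570,195),interpolation=cv2.INTER_CUBIC);o[399:594,210:780]=c
cv2.imwrite('pics/m1.png',o[:,:,::-1])
sub=np.zeros(f.shape[:2],bool);sub[160:305,170:440]=1
sat=f.max(2)-f.min(2)
pl=sub&(sat<25)&(f.mean(2)>60)&(P[...,2]>0.004)&(P[...,2]<0.013)
n,l,st,_=cv2.connectedComponentsWithStats(pl.astype(np.uint8));k=1+st[1:,4].argmax()
q=P[l==k];print(len(q),q[:,2].mean(),q[:,2].std())
all_=sub&(P[...,2]>0.004)&(P[...,2]<0.07)
r=cv2.minAreaRect(q[:,:2].astype(np.float32)*1000);print('plate',r,cv2.boxPoints(r))
hsv=cv2.cvtColor(t['frame'],cv2.COLOR_RGB2HSV)
H,S,V=[hsv[...,i].astype(int) for i in range(3)]
m={'orange':(H>5)&(H<20)&(S>130)&(P[...,2]>0.015),'red':((H<5)|(H>172))&(S>150)&(P[...,2]>0.035),'green':(H>40)&(H<80)&(S>100)&(P[...,2]>0.02),'blue':(H>100)&(H<125)&(S>120)&(P[...,2]>0.02),'barwhite':(P[...,2]>0.045)&(S<60),'z36':(abs(P[...,2]-.036)<.004)&(S<60)}
for k,v in m.items():
    v=v&sub;n,l,st,c=cv2.connectedComponentsWithStats(v.astype(np.uint8))
    for i in range(1,n):
        if st[i,4]>25:
            q=P[l==i];r=cv2.minAreaRect(q[:,:2].astype(np.float32)*1000)
            print(k,st[i,4],c[i].round(),q.mean(0).round(4),np.round(r[0]),np.round(r[1]),round(r[2],1),'z',q[:,2].min().round(3),q[:,2].max().round(3))
```

```text
11078 0.007425759830233381 0.0015366051783194448
plate ((500.2264099121094, -154.61578369140625), (497.512939453125, 190.13259887695312), 81.45364379882812) [[ 369.24814  -386.4823  ]
 [ 557.2695   -414.7378  ]
 [ 631.2047     77.25073 ]
 [ 443.18335   105.506226]]
orange 109 [299. 226.] [ 0.5062 -0.1389  0.0475] [ 431. -143.] [181.  99.] 3.1 z 0.033 0.896
red 191 [213. 225.] [0.494  0.0286 0.0674] [421. -19.] [224.  43.] 32.8 z 0.058 0.896
blue 1018 [217. 207.] [0.5382 0.0289 0.0341] [457.  -3.] [291.  89.] 21.5 z 0.023 0.896
barwhite 77 [219. 207.] [0.5335 0.0228 0.0473] [533.  23.] [24. 18.] 66.8 z 0.045 0.051
barwhite 985 [297. 235.] [ 0.4858 -0.1339  0.0568] [ 421. -121.] [120. 171.] 79.1 z 0.045 0.896
barwhite 1034 [392. 246.] [ 0.4772 -0.32    0.0541] [ 441. -228.] [ 91. 318.] 22.2 z 0.045 0.896
barwhite 36 [214. 240.] [0.4635 0.0219 0.0777] [409. -35.] [188.  18.] 46.9 z 0.045 0.896
z36 432 [252. 218.] [ 0.5196 -0.0438  0.035 ] [521. -44.] [ 14. 140.] 81.6 z 0.032 0.04
z36 545 [337. 236.] [ 0.4937 -0.215   0.0352] [ 496. -215.] [ 16. 140.] 81.6 z 0.032 0.04
z36 176 [294. 246.] [ 0.4673 -0.1299  0.036 ] [ 467. -131.] [119.   8.] 79.3 z 0.032 0.04
z36 184 [387. 256.] [ 0.4584 -0.3148  0.0361] [ 457. -316.] [121.  11.] 75.5 z 0.032 0.04
```

View pics/m1.png

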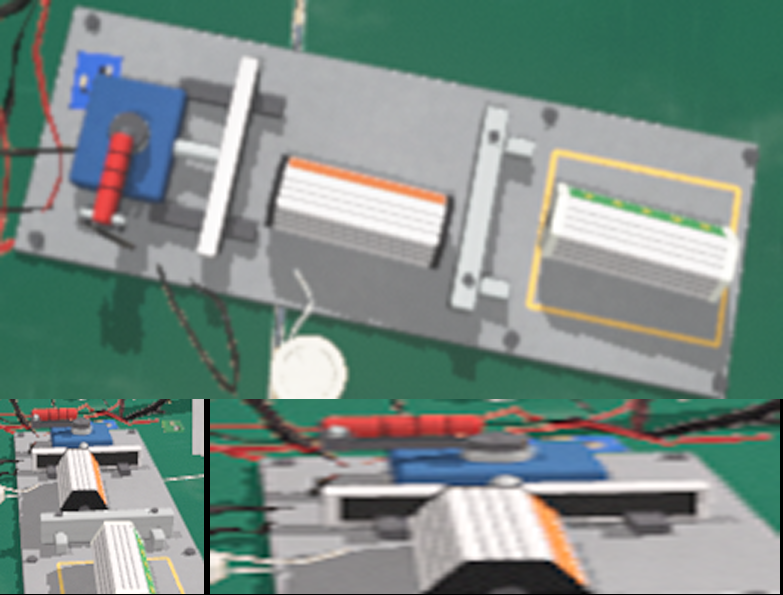

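```bash
cat >> h.py <<'E'
JO=np.array([0.508,-0.1345]);ang=np.deg2rad(81.55)
JY=np.array([np.cos(ang),np.sin(ang)]);JX=np.array([np.sin(ang),-np.cos(ang)])
def jig(p): d=np.asarray(p)[...,:2]-JO; return np.stack([d@JX,d@JY,np.asarray(p)[...,2]],-1)
def world(x,y,z): return np.array([*(JO+x*JX+y*JY),z])
def ray(im,u,v,z):
    d=np.array(im['attitude'])@np.array([(u-im['cx'])/im['fx'],-(v-im['cy'])/im['fy'],-1.])
    e=np.array(im['eye']);return e+d*(z-e[2])/d[2]
def bar():
    t=shot('top');P=jig(cloud(t));S=cv2.cvtColor(t['frame'],cv2.COLOR_RGB2HSV)
    m=(abs(P[...,0])<.1)&(abs(P[...,1])<.07)&(abs(P[...,2]-.052)<.0035)
    q=P[m];r=cv2.minAreaRect((q[:,:2]*1000).astype(np.float32))
    return m.sum(),q.mean(0).round(4),np.round(r[0],1),np.round(r[1],1),round(r[2],1),np.percentile(q[:,0],[2,98]).round(4),np.percentile(q[:,1],[2,98]).round(4),t
def to(target,R=None):
    s=env.observe();T=np.array(s['tool_rot']);d=T.T@(np.array(target)-s['position'])
    return (d*1000).round(1)
E
python3 - <<'E'
from h import *
print(env.tip_reach);b=bar();print(b[:-1]);t=b[-1];np.savez('t0.npz',**t)
P=jig(cloud(t));hsv=cv2.cvtColor(t['frame'],cv2.COLOR_RGB2HSV);H,S,V=[hsv[...,i].astype(int) for i in range(3)]
m=((H<5)|(H>172))&(S>130)&(P[...,2]>0.03)&(P[...,2]<.2)&(abs(P[...,1]-.17)<.06)&(abs(P[...,0])<.09)
q=P[m];print(len(q),q.mean(0),np.ptp(q,0))
o=q[q[:,0].argsort()]
for c in np.array_split(o,6): print('red',c.mean(0).round(4),np.percentile(c[:,2],90).round(4))
m=(abs(P[...,1]-.17)<.07)&(abs(P[...,0])<.09)&(H>100)&(H<125)&(S>120)&(abs(P[...,2]-.032)<.004)
q=P[m];r=cv2.minAreaRect((q[:,:2]*1000).astype(np.float32));print('blue',r)
for n,z in(('top36',.036),('pl',.008)):
    m=(abs(P[...,2]-.036)<.003)
    for y0,y1 in((.08,.105),(-.1,-.07)):
        k=m&(P[...,1]>y0)&(P[...,1]<y1)&(abs(P[...,0])<.09);q=P[k];print(np.percentile(q[:,:2],[2,50,98],axis=0).round(4).tolist())
    break
E
```

```text
0.017
(np.int64(883), array([-0.0198, -0.0024,  0.0514]), array([-20.1,  -2.6]), array([120.2,  32.2]), 88.0, array([-0.034 , -0.0049]), array([-0.0604,  0.0553]))
215 [-0.03494869  0.16249372  0.06136325] [0.08705832 0.07452506 0.03870531]
red [-0.061   0.1602  0.0627] 0.0643
red [-0.0507  0.16    0.0628] 0.0657
red [-0.0407  0.1596  0.0626] 0.0652
red [-0.0305  0.1595  0.0629] 0.0648
red [-0.0201  0.16    0.0629] 0.0652
red [-0.0058  0.176   0.0541] 0.0645
blue ((6.098930358886719, 169.7308349609375), (92.50081634521484, 79.29129791259766), 0.1622392237186432)
[[-0.0672, 0.0852], [-0.0052, 0.0915], [0.0654, 0.0975]]
[[-0.0676, -0.0894], [-0.0024, -0.0818], [0.0665, -0.0741]]
```

move_arm([
  [[0,0,0],[0,0,-0.7]],
  [[0,0,0],[0,0,-0.65]],
  [[-0.431,-0.741,0.185],[0,0,0]],
  [[-0.431,-0.741,0.185],[0,0,0]],
  [[-0.431,-0.741,0.185],[0,0,0]],
  [[-0.431,-0.741,0.185],[0,0,0]],
  [[-0.431,-0.741,0.185],[0,0,0]],
  [[-0.431,-0.741,0.185],[0,0,0]],
  [[-0.431,-0.741,0.185],[0,0,0]],
  [[-0.431,-0.741,0.185],[0,0,0]],
  [[-0.431,-0.741,0.185],[0,0,0]],
  [[-0.431,-0.741,0.185],[0,0,0]],
  [[-0.431,-0.741,0.185],[0,0,0]],
  [[-0.431,-0.741,0.185],[0,0,0]],
  [[-0.431,-0.741,0.185],[0,0,0]],
  [[-0.431,-0.741,0.185],[0,0,0]],
  [[-0.431,-0.741,0.185],[0,0,0]],
  [[-0.431,-0.741,0.185],[0,0,0]],
], claw=0)

```text
time_s: 2.05
position: [0.4333, -0.1279, 0.0999]
tool_rot: [[-0.986, 0.166, 0.0], [0.166, 0.986, -0.0], [-0.0, 0.0, -1.0]]
ft_force: [0.6, 0.5, 0.2]
grip_width: 0.0854
gripper_force: 0.0
```

Run:
```python
from h import *
s=env.observe();p=s['position'];R=np.array(s['tool_rot']);print(jig(p).round(4),R.round(3).tolist(),np.round(s['q'],1))
im=shot('side');Pw=cloud(im);L=(Pw-np.array(p))@R
m=(abs(L[...,0])<.03)&(abs(L[...,1])<.07)&(L[...,2]>-.04)&(L[...,2]<.03)
q=L[m];print(len(q))
for a,b in((-.04,-.03),(-.03,-.02),(-.02,-.01),(-.01,0),(0,.005),(.005,.01),(.01,.015),(.015,.02)):
    k=q[(q[:,2]>a)&(q[:,2]<b)]
    if len(k): print(a,len(k),k.min(0).round(3),k.max(0).round(3))
cv2.imwrite('pics/s2.png',im['frame'][120:330,180:400,::-1].repeat(2,0).repeat(2,1))
```

```text
[-0.0748 -0.0045  0.0999] [[-0.986, 0.166, 0.0], [0.166, 0.986, -0.0], [-0.0, 0.0, -1.0]] [ -31.5   22.7  102.2    0.    55.1 -112. ]
296
-0.04 28 [-0.008 -0.062 -0.037] [ 0.011 -0.048 -0.03 ]
-0.03 85 [-0.01  -0.059 -0.03 ] [ 0.011  0.045 -0.02 ]
-0.02 90 [-0.01  -0.059 -0.02 ] [ 0.011  0.045 -0.01 ]
-0.01 59 [-0.01  -0.059 -0.01 ] [ 0.011 -0.047 -0.   ]
0 34 [-0.01  -0.052  0.   ] [0.012 0.042 0.005]
```

View pics/s2.png

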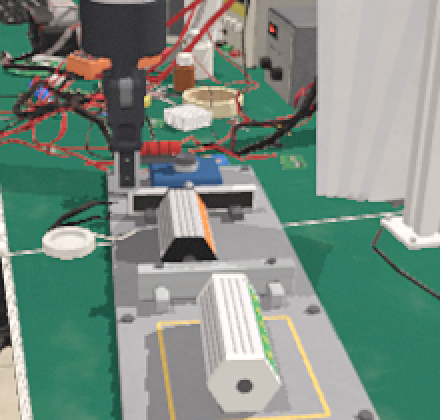

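move_arm([
  [[0,0.02,0.242],[0,0,0]],
  [[0,0.02,0.242],[0,0,0]],
  [[0,0,0.242],[0,0,0]],
  [[0,0,0.242],[0,0,0]],
  [[-0.1,0,0],[0,0,0]],
  [[-0.1,0,0],[0,0,0]],
  [[-0.1,0,0],[0,0,0]],
  [[-0.1,0,0],[0,0,0]],
  [[-0.1,0,0],[0,0,0]],
  [[0,0,0],[0,0,0]],
  [[-0.04,0,0],[0,0,0]],
  [[-0.04,0,0],[0,0,0]],
  [[0,0,0],[0,0,0]],
])

```text
time_s: 3.4
position: [0.4621, -0.1289, 0.0519]
tool_rot: [[-0.986, 0.166, 0.0], [0.166, 0.986, -0.0], [-0.0, -0.0, -1.0]]
ft_force: [0.3, 0.0, 0.9]
grip_width: 0.0855
gripper_force: 0.0
```

Run:
```python
from h import *
s=env.observe();print(jig(s['position']).round(4),np.round(s['ft_force'],2))
print(bar()[:-1])
```

```text
[-0.0463 -0.0012  0.0519] [0.32 0.05 0.9 ]
(np.int64(3), array([-0.02  , -0.061 ,  0.0516]), array([-19.7, -61.2]), array([0.5, 6.6]), 67.8, array([-0.0226, -0.0167]), array([-0.0622, -0.0598]))
```

move_arm([
  [[-0.036,0,-0.018],[0,0,0]],
  [[-0.036,0,-0.022],[0,0,0]],
  [[-0.038,0,-0.019],[0,0,0]],
  [[-0.038,0,-0.019],[0,0,0]],
  [[-0.04,0,-0.015],[0,0,0]],
  [[-0.04,0,-0.015],[0,0,0]],
  [[-0.041,0,-0.012],[0,0,0]],
  [[-0.041,0,-0.012],[0,0,0]],
])

```text
time_s: 4.25
position: [0.4775, -0.1316, 0.059]
tool_rot: [[-0.986, 0.165, 0.001], [0.165, 0.986, -0.001], [-0.001, -0.001, -1.0]]
ft_force: [-2.5, -1.5, 6.7]
grip_width: 0.0855
gripper_force: 3.2
```

Run:
```python
from h import *
s=env.observe();print(jig(s['position']).round(4),np.round(s['ft_force'],2))
im=shot('side');cv2.imwrite('pics/s3.png',cv2.resize(im['frame'][180:300,220:350,::-1],None,fx=4,fy=4))
```

```text
[-0.0306 -0.0016  0.059 ] [-2.52 -1.51  6.67]
```

View pics/s3.png

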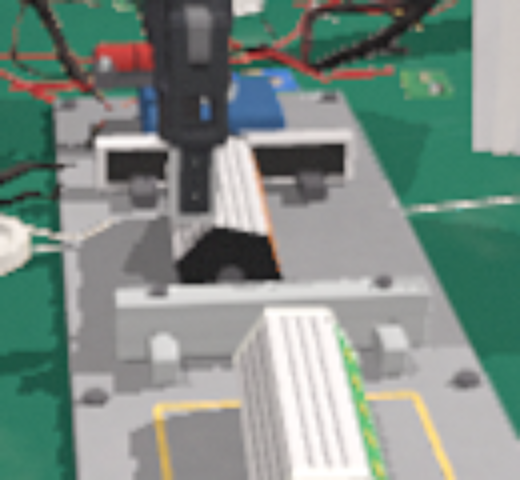

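move_arm([
  [[-0.041,0,-0.012],[0,0,0]],
  [[-0.041,0,-0.01],[0,0,0]],
  [[-0.042,0,-0.008],[0,0,0]],
  [[-0.042,0,-0.005],[0,0,0]],
  [[-0.042,0,-0.003],[0,0,0]],
  [[-0.042,0,0],[0,0,0]],
  [[-0.042,0,0],[0,0,0]],
  [[-0.04,0,0],[0,0,0]],
  [[0,0,0],[0,0,0]],
  [[0,0,0],[0,0,0]],
])

```text
time_s: 5.3
position: [0.4948, -0.1349, 0.0612]
tool_rot: [[-0.986, 0.165, 0.003], [0.165, 0.986, -0.002], [-0.003, -0.002, -1.0]]
ft_force: [-0.1, -1.8, 7.1]
grip_width: 0.0853
gripper_force: 2.7
```

Run:
```python
from h import *
s=env.observe();print(jig(s['position']).round(4),np.round(s['ft_force'],2))
im=shot('side');cv2.imwrite('pics/s4.png',cv2.resize(im['frame'][180:300,220:350,::-1],None,fx=4,fy=4))
P=jig(cloud(im));m=(abs(P[...,2]-.052)<.003)&(abs(P[...,1])<.065)&(P[...,0]>-.02)&(P[...,0]<.06)
q=P[m];print(len(q),q.mean(0),np.percentile(q[:,0],[3,97]))
```

```text
[-0.013  -0.0023  0.0612] [-0.1  -1.76  7.11]
136 [-0.00398261 -0.03070142  0.05157464] [-0.01940783  0.00899694]
```

View pics/s4.png

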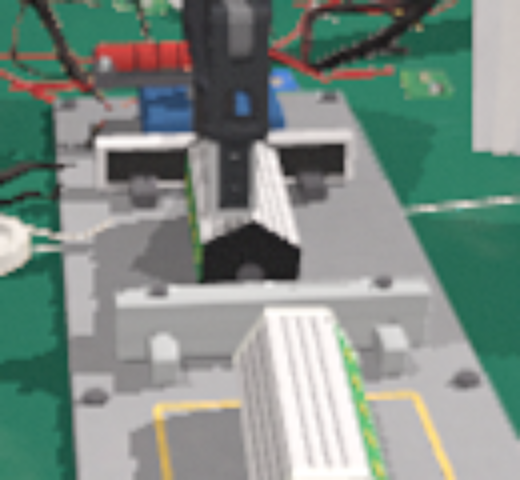

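move_arm([
  [[-0.04,0,-0.02],[0,0,0]],
  [[-0.04,0,-0.02],[0,0,0]],
  [[-0.04,0,-0.01],[0,0,0]],
  [[-0.04,0,0],[0,0,0]],
  [[-0.04,0,0],[0,0,0]],
  [[-0.04,0,0],[0,0,0]],
  [[0,0,0],[0,0,0]],
  [[0,0,0],[0,0,0]],
  [[0,0,0],[0,0,0]],
])

```text
time_s: 6.25
position: [0.5053, -0.1361, 0.0629]
tool_rot: [[-0.986, 0.166, -0.0], [0.166, 0.986, 0.0], [0.0, 0.0, -1.0]]
ft_force: [1.3, 1.1, -0.1]
grip_width: 0.0854
gripper_force: 0.0
```

```bash
cat >> h.py <<'E'
def sidebar():
    im=shot('side');P=jig(cloud(im))
    for nm,z0,z1 in(('hi',.054,.063),('top',.049,.054)):
        m=(P[...,2]>z0)&(P[...,2]<z1)&(P[...,1]>-.065)&(P[...,1]<.06)&(abs(P[...,0])<.09)
        q=P[m]
        if len(q): print(nm,len(q),np.median(q,0).round(4),np.percentile(q[:,0],[3,97]).round(4))
    H,S,V=cv2.split(cv2.cvtColor(im['frame'],cv2.COLOR_RGB2HSV))
    for nm,m in(('green',(H>40)&(H<75)&(S>120)&(V>90)),('orange',(H>5)&(H<20)&(S>150))):
        q=P[m&(P[...,2]>.012)&(P[...,2]<.065)&(abs(P[...,1])<.065)&(abs(P[...,0])<.09)]
        if len(q)>5:
            n=np.linalg.svd(q-q.mean(0),full_matrices=False)[2][2]
            print(nm,len(q),q.mean(0).round(4),np.percentile(q,[5,95],axis=0).round(3).tolist(),'n',n.round(2))
    return im
E
python3 - <<'E'
from h import *
s=env.observe();print(jig(s['position']).round(4),np.round(s['ft_force'],2))
sidebar()
E
```

```text
[-0.0024 -0.0019  0.0629] [ 1.27  1.14 -0.12]
hi 33 [-0.0071 -0.0512  0.0605] [-0.0142  0.0041]
top 154 [ 0.0063 -0.0457  0.051 ] [-0.0094  0.0178]
green 44 [-0.0132 -0.0082  0.0424] [[-0.017, -0.054, 0.036], [-0.009, 0.042, 0.048]] n [ 0.87 -0.03 -0.5 ]
```

move_arm([
  [[0,0,-0.2],[0,0,0]],
  [[0,0,-0.2],[0,0,0]],
  [[0.2,0,0],[0,0,0]],
  [[0.2,0,0],[0,0,0]],
  [[0.2,0,0],[0,0,0]],
  [[0,0,0],[0,0,0]],
])

```text
time_s: 6.9
position: [0.4741, -0.1306, 0.0828]
tool_rot: [[-0.986, 0.166, -0.002], [0.166, 0.986, 0.001], [0.002, 0.001, -1.0]]
ft_force: [-0.4, 0.0, -0.1]
grip_width: 0.0854
gripper_force: 0.0
```

Run:
```python
from h import *
s=env.observe();print(jig(s['position']).round(4),np.round(s['ft_force'],2))
im=sidebar();P=jig(cloud(im));H,S,V=cv2.split(cv2.cvtColor(im['frame'],cv2.COLOR_RGB2HSV))
m=(H>40)&(H<75)&(S>120)&(V>90)&(P[...,2]>.012)&(P[...,2]<.065)&(abs(P[...,1])<.065)&(abs(P[...,0])<.09)
q=P[m];print(np.linalg.svd(q-q.mean(0))[2][0])
```

```text
[-0.0341 -0.0011  0.0828] [-0.4   0.04 -0.14]
top 386 [ 0.0045 -0.0115  0.0509] [-0.0089  0.0178]
green 54 [-0.0128 -0.0085  0.0431] [[-0.017, -0.052, 0.036], [-0.009, 0.042, 0.048]] n [ 0.86 -0.03 -0.5 ]
[-0.03636191 -0.99933167  0.00374511]
```

move_arm([
  [[0,0,0.2],[0,0,0]],
  [[0,0,0.22],[0,0,0]],
  [[0,0,0.2],[0,0,0]],
  [[-0.12,0,0],[0,0,0]],
  [[-0.07,0,0],[0,0,0]],
  [[-0.04,0,0],[0,0,0]],
  [[-0.036,0,-0.018],[0,0,0]],
  [[-0.036,0,-0.022],[0,0,0]],
  [[-0.038,0,-0.022],[0,0,0]],
  [[-0.038,0,-0.022],[0,0,0]],
  [[-0.04,0,-0.018],[0,0,0]],
  [[-0.04,0,-0.018],[0,0,0]],
  [[-0.041,0,-0.013],[0,0,0]],
  [[-0.041,0,-0.012],[0,0,0]],
  [[-0.041,0,-0.012],[0,0,0]],
  [[-0.041,0,-0.01],[0,0,0]],
  [[-0.042,0,-0.008],[0,0,0]],
  [[-0.042,0,-0.005],[0,0,0]],
  [[-0.042,0,-0.003],[0,0,0]],
  [[-0.042,0,0],[0,0,0]],
])

```text
time_s: 8.95
position: [0.5155, -0.1381, 0.0616]
tool_rot: [[-0.986, 0.165, 0.002], [0.165, 0.986, -0.001], [-0.002, -0.001, -1.0]]
ft_force: [-1.1, -2.6, 6.9]
grip_width: 0.0855
gripper_force: 2.9
```

Run:
```python
from h import *
s=env.observe();print(jig(s['position']).round(4),np.round(s['ft_force'],2))
im=sidebar()
```

```text
[ 0.008  -0.0025  0.0616] [-1.1  -2.59  6.91]
hi 77 [ 0.01   -0.0521  0.0581] [-0.0032  0.0214]
top 146 [ 0.0227 -0.0459  0.0506] [0.0008 0.0326]
green 34 [ 0.0018 -0.0104  0.0494] [[-0.002, -0.054, 0.047], [0.007, 0.048, 0.054]] n [-0.52  0.02  0.85]
```

move_arm([
  [[-0.04,0,-0.02],[0,0,0]],
  [[-0.04,0,-0.02],[0,0,0]],
  [[-0.04,0,-0.01],[0,0,0]],
  [[-0.04,0,0],[0,0,0]],
  [[-0.04,0,0],[0,0,0]],
  [[-0.04,0,-0.02],[0,0,0]],
  [[-0.02,0,-0.02],[0,0,0]],
  [[0,0,0],[0,0,0]],
  [[0,0,-0.1],[0,0,0]],
  [[0,0,-0.3],[0,0,0]],
  [[0,0,-0.5],[0,0,0]],
  [[0,0,-0.5],[0,0,0]],
  [[0,0,0],[0,0,0]],
])

```text
time_s: 10.3
position: [0.5288, -0.1404, 0.1389]
tool_rot: [[-0.986, 0.165, 0.006], [0.165, 0.986, -0.003], [-0.006, -0.002, -1.0]]
ft_force: [0.6, -0.5, -0.1]
grip_width: 0.0855
gripper_force: 0.0
```

Run:
```python
from h import *
s=env.observe();print(jig(s['position']).round(4),np.round(s['position'],4),np.round(s['ft_force'],2))
im=sidebar()
```

```text
[ 0.0214 -0.0028  0.1389] [ 0.5288 -0.1404  0.1389] [ 0.63 -0.55 -0.12]
top 379 [ 0.0296 -0.0137  0.0513] [0.0167 0.0432]
green 110 [ 0.0315 -0.0038  0.0515] [[0.023, -0.052, 0.05], [0.04, 0.052, 0.052]] n [-0.   -0.01 -1.  ]
```

Run:
```python
from h import *
s=env.observe();R=np.array(s['tool_rot']);print(np.round(s['q'],1))
im=shot('side');
t=dict(np.load('t0.npz'));P=jig(cloud(t));hsv=cv2.cvtColor(t['frame'],cv2.COLOR_RGB2HSV);H,S,V=[hsv[...,i].astype(int) for i in range(3)]
m=((H<5)|(H>172))&(S>130)&(P[...,2]>0.055)&(P[...,2]<.075)&(abs(P[...,1]-.16)<.015)&(P[...,0]>-.09)&(P[...,0]<.03)
v,u=np.nonzero(m);g=np.array([jig(ray(t,a,b,.0575)) for a,b in zip(u,v)])
print('top red x',np.percentile(g[:,0],[0,2,98,100]).round(4),'y',np.percentile(g[:,1],[2,50,98]).round(4))
P=jig(cloud(im));hsv=cv2.cvtColor(im['frame'],cv2.COLOR_RGB2HSV);H,S,V=[hsv[...,i].astype(int) for i in range(3)]
m=((H<5)|(H>172))&(S>130)&(P[...,2]>0.045)&(P[...,2]<.075)&(abs(P[...,1]-.16)<.02)&(P[...,0]>-.09)&(P[...,0]<.03)
q=P[m];print('side',len(q),np.percentile(q,[2,50,98],axis=0).round(4).tolist())
print('target tool shift',to(world(-.022,.16,.10)))
```

```text
[ -27.3   27.5   85.     0.    67.4 -107.7]
top red x [-0.0666 -0.0651 -0.0076 -0.006 ] y [0.154  0.1608 0.1672]
side 146 [[-0.0637, 0.152, 0.0517], [-0.036, 0.1559, 0.0602], [-0.0091, 0.164, 0.0643]]
target tool shift [ 45.1 161.5  35.8]
```

move_arm([
  [[0.124,0.467,0],[0,0,-0.13]],
  [[0.124,0.467,0],[0,0,0]],
  [[0.124,0.467,0],[0,0,0]],
  [[0.124,0.467,0],[0,0,0]],
  [[0.124,0.467,0],[0,0,0]],
  [[0.124,0.467,0],[0,0,0]],
  [[0.124,0.467,0],[0,0,0]],
  [[0,0,0.4],[0,0,0]],
  [[0,0,0.4],[0,0,0]],
  [[0,0,0.3],[0,0,0]],
  [[0,0,0],[0,0,0]],
  [[0,0,0],[0,0,0]],
], claw=0.6, force=25)

```text
time_s: 11.6
position: [0.509, 0.0283, 0.0803]
tool_rot: [[-0.989, 0.148, -0.001], [0.148, 0.989, 0.0], [0.001, 0.0, -1.0]]
ft_force: [0.5, -1.0, -0.2]
grip_width: 0.034
gripper_force: 0.0
```

Run:
```python
from h import *
s=env.observe();R=np.array(s['tool_rot']);p=s['position'];print(jig(p).round(4),R.round(3).tolist(),s['grip_width'])
im=shot('side');L=(cloud(im)-np.array(p))@R
for y0,y1 in((-.04,0.),):
  m=(abs(L[...,0])<.014)&(L[...,1]>y0)&(L[...,1]<y1)&(L[...,2]>-.03)&(L[...,2]<.03);q=L[m];print(np.percentile(q,[1,50,99],axis=0).round(4).tolist())
cv2.imwrite('pics/s5.png',cv2.resize(im['frame'][150:270,200:330,::-1],None,fx=4,fy=4))
```

```text
[-0.0229  0.1612  0.0803] [[-0.989, 0.148, -0.001], [0.148, 0.989, 0.0], [0.001, 0.0, -1.0]] 0.03401965474349116
[[-0.0136, -0.0346, -0.023], [0.0022, -0.0257, 0.0002], [0.0135, -0.0039, 0.0296]]
```

View pics/s5.png

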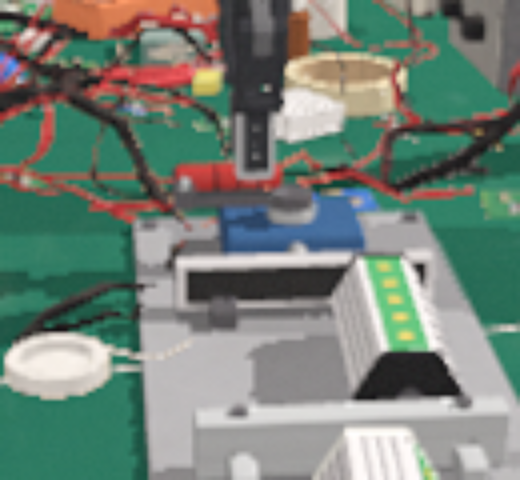

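move_arm([
  [[0.02,0,0.1],[0,0,0]],
  [[0.02,0,0.1],[0,0,0]],
  [[0,0,0.1],[0,0,0]],
  [[0,0,0],[0,0,0]],
])

```text
time_s: 12.05
position: [0.5069, 0.0286, 0.0649]
tool_rot: [[-0.989, 0.148, -0.001], [0.148, 0.989, 0.0], [0.001, 0.0, -1.0]]
ft_force: [0.9, -0.0, -0.8]
grip_width: 0.0342
gripper_force: 0.0
```

move_arm([
  [[0,0,0],[0,0,0]],
  [[0,0,0],[0,0,0]],
  [[0,0,0],[0,0,0]],
  [[0,0,0],[0,0,0]],
  [[0,0,0],[0,0,0]],
], claw=1, force=30)

```text
time_s: 12.55
position: [0.5074, 0.0292, 0.0657]
tool_rot: [[-0.989, 0.148, 0.001], [0.148, 0.989, 0.001], [-0.0, 0.001, -1.0]]
ft_force: [2.4, 5.8, -0.9]
grip_width: 0.0136
gripper_force: 29.7
```

move_arm([
  [[0.003,0,-0.065],[0,0,0]],
  [[0.009,0,-0.065],[0,0,0]],
  [[0.014,0,-0.063],[0,0,0]],
  [[0.02,0,-0.062],[0,0,0]],
  [[0.025,0,-0.06],[0,0,0]],
  [[0.03,0,-0.058],[0,0,0]],
  [[0.035,0,-0.055],[0,0,0]],
  [[0.04,0,-0.052],[0,0,0]],
  [[0.044,0,-0.048],[0,0,0]],
  [[0,0,0],[0,0,0]],
])

```text
time_s: 13.55
position: [0.4953, 0.031, 0.0916]
tool_rot: [[-0.989, 0.148, -0.002], [0.148, 0.989, 0.002], [0.002, 0.001, -1.0]]
ft_force: [-1.2, 5.2, -4.1]
grip_width: 0.0133
gripper_force: 29.5
```

```bash
cat >> h.py <<'E'
def grip():
    im=shot('side');P=jig(cloud(im));hsv=cv2.cvtColor(im['frame'],cv2.COLOR_RGB2HSV);H,S,V=[hsv[...,i].astype(int) for i in range(3)]
    m=((H<5)|(H>172))&(S>130)&(P[...,2]>0.045)&(P[...,2]<.13)&(abs(P[...,1]-.17)<.06)&(abs(P[...,0])<.09)
    n,l,st,c=cv2.connectedComponentsWithStats(m.astype(np.uint8))
    for i in range(1,n):
        if st[i,4]>8: q=P[l==i];print('red',len(q),np.percentile(q,[2,50,98],axis=0).round(4).tolist())
    return im
E
python3 - <<'E'
from h import *
s=env.observe();print(jig(s['position']).round(4),np.round(s['ft_force'],2))
grip()
E
```

```text
[-0.0368  0.1618  0.0916] [-1.22  5.21 -4.1 ]
red 22 [[-0.023, 0.1531, 0.0803], [-0.0208, 0.1552, 0.0862], [-0.0159, 0.164, 0.0912]]
red 58 [[-0.0678, 0.1522, 0.0577], [-0.0543, 0.1558, 0.0646], [-0.0408, 0.1611, 0.0726]]
```

move_arm([
  [[0.048,0,-0.044],[0,0,0]],
  [[0.052,0,-0.04],[0,0,0]],
  [[0.055,0,-0.035],[0,0,0]],
  [[0.058,0,-0.03],[0,0,0]],
  [[0.06,0,-0.025],[0,0,0]],
  [[0.062,0,-0.02],[0,0,0]],
  [[0.063,0,-0.014],[0,0,0]],
  [[0.065,0,-0.009],[0,0,0]],
  [[0.065,0,-0.003],[0,0,0]],
  [[0.02,0,0],[0,0,0]],
  [[0,0,0],[0,0,0]],
  [[0,0,0],[0,0,0]],
])

```text
time_s: 14.8
position: [0.4694, 0.0342, 0.103]
tool_rot: [[-0.989, 0.148, 0.0], [0.148, 0.989, -0.0], [-0.0, -0.0, -1.0]]
ft_force: [-0.4, 0.5, -0.1]
grip_width: 0.0002
gripper_force: 0.0
```

Run:
```python
from h import *
s=env.observe();print(jig(s['position']).round(4),np.round(s['ft_force'],2))
im=grip();cv2.imwrite('pics/s6.png',cv2.resize(im['frame'][150:270,200:330,::-1],None,fx=4,fy=4))
```

```text
[-0.063   0.1612  0.103 ] [-0.37  0.49 -0.07]
red 140 [[-0.0661, 0.1521, 0.0592], [-0.043, 0.1554, 0.0778], [-0.023, 0.1615, 0.0972]]
```

View pics/s6.png

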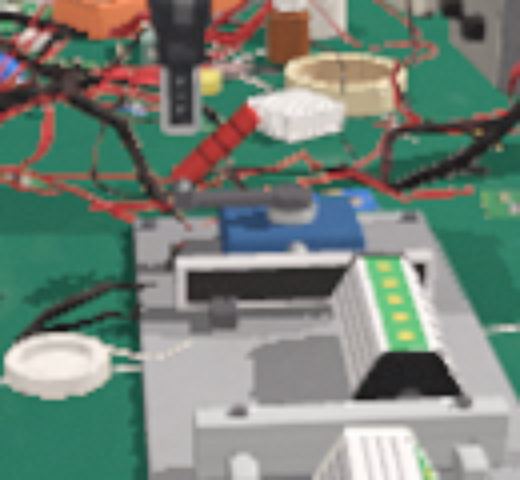

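move_arm([
  [[0,0,-0.2],[0,0,0]],
  [[0,0,0],[0,0,0]],
  [[0,0,0],[0,0,0]],
  [[0,0,0],[0,0,0]],
  [[-0.2,0,0],[0,0,0]],
  [[-0.2,0,0],[0,0,0]],
  [[-0.2,0,0.2],[0,0,0]],
  [[0,0,0.2],[0,0,0]],
  [[0,0,0.16],[0,0,0]],
  [[0,0,0],[0,0,0]],
], claw=0.6)

```text
time_s: 15.85
position: [0.4979, 0.03, 0.0834]
tool_rot: [[-0.989, 0.148, -0.003], [0.148, 0.989, 0.001], [0.004, 0.0, -1.0]]
ft_force: [-0.1, 0.5, 0.7]
grip_width: 0.0341
gripper_force: 0.0
```

move_arm([
  [[0,0,0],[0,0,0]],
  [[0,0,0],[0,0,0]],
  [[0,0,0],[0,0,0]],
  [[0,0,0],[0,0,0]],
  [[0,0,0],[0,0,0]],
], claw=1, force=35)

```text
time_s: 16.35
position: [0.4988, 0.0304, 0.0852]
tool_rot: [[-0.989, 0.148, 0.0], [0.148, 0.989, 0.001], [-0.0, 0.001, -1.0]]
ft_force: [1.3, 4.6, -1.5]
grip_width: 0.0143
gripper_force: 34.2
```

Run:
```python
from h import *
s=env.observe();print(jig(s['position']).round(4),np.round(s['ft_force'],2))
im=grip()
```

```text
[-0.0333  0.1618  0.0852] [ 1.3   4.6  -1.51]
red 59 [[-0.0678, 0.1515, 0.0588], [-0.0545, 0.156, 0.067], [-0.0474, 0.1612, 0.0794]]
```

move_arm([
  [[0.048,0,-0.042],[0,0,0]],
  [[0.05,0,-0.038],[0,0,0]],
  [[0.053,0,-0.035],[0,0,0]],
  [[0.056,0,-0.03],[0,0,0]],
  [[0.058,0,-0.026],[0,0,0]],
  [[0.06,0,-0.022],[0,0,0]],
  [[0.061,0,-0.017],[0,0,0]],
  [[0.063,0,-0.012],[0,0,0]],
  [[0.063,0,-0.007],[0,0,0]],
  [[0.063,0,-0.002],[0,0,0]],
  [[0,0,0],[0,0,0]],
  [[0,0,0],[0,0,0]],
])

```text
time_s: 17.6
position: [0.4719, 0.0344, 0.0974]
tool_rot: [[-0.989, 0.148, 0.005], [0.148, 0.989, 0.001], [-0.004, 0.001, -1.0]]
ft_force: [5.0, 4.8, -0.3]
grip_width: 0.0133
gripper_force: 34.5
```

Run:
```python
from h import *
s=env.observe();print(jig(s['position']).round(4),np.round(s['ft_force'],2))
im=grip();cv2.imwrite('pics/s7.png',cv2.resize(im['frame'][150:270,200:330,::-1],None,fx=4,fy=4))
```

```text
[-0.0605  0.1618  0.0974] [ 4.95  4.78 -0.33]
red 28 [[-0.0476, 0.1527, 0.0879], [-0.0453, 0.1559, 0.1036], [-0.0405, 0.1647, 0.1095]]
red 46 [[-0.0678, 0.1514, 0.0586], [-0.06, 0.1552, 0.0686], [-0.0517, 0.1595, 0.0771]]
```

View pics/s7.png

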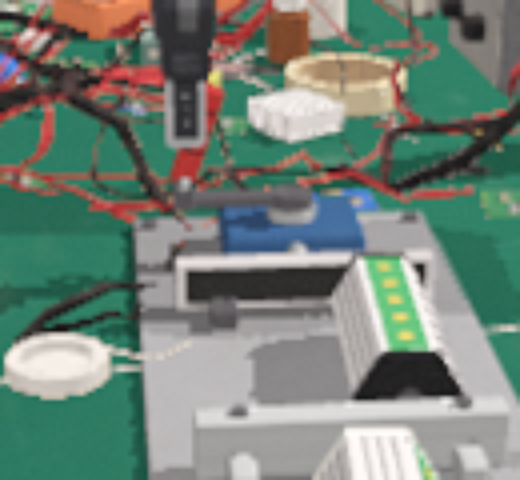

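move_arm([
  [[0,0,0],[0,0,0]],
  [[0.05,0,0],[0,0,0]],
  [[0.05,0,0],[0,0,0]],
  [[0.05,0,0],[0,0,0]],
  [[0.05,0,0],[0,0,0]],
  [[0,0,0],[0,0,0]],
], force=60)

```text
time_s: 18.25
position: [0.4602, 0.0355, 0.0967]
tool_rot: [[-0.989, 0.147, -0.0], [0.147, 0.989, -0.0], [0.0, -0.0, -1.0]]
ft_force: [0.5, 0.1, 0.9]
grip_width: 0.0003
gripper_force: 0.0
```

Run:
```python
from h import *
s=env.observe();print(jig(s['position']).round(4),np.round(s['ft_force'],2))
im=grip()
```

```text
[-0.0723  0.1611  0.0967] [0.5  0.11 0.91]
red 139 [[-0.0662, 0.1527, 0.0596], [-0.0521, 0.1559, 0.0855], [-0.0385, 0.1599, 0.1084]]
```

move_arm([
  [[0,0,-0.4],[0,0,0]],
  [[0,0,-0.4],[0,0,0]],
  [[-0.4,0,0],[0,0,0]],
  [[-0.4,0,0],[0,0,0]],
  [[-0.44,0,0],[0,0,0]],
  [[0,0,0.35],[0,0,0]],
  [[0,0,0.35],[0,0,0]],
  [[0.15,0,0],[0,0,0]],
  [[0.15,0,0],[0,0,0]],
  [[0.08,0,0],[0,0,0]],
  [[0.08,0,0],[0,0,0]],
  [[0.08,0,0],[0,0,0]],
  [[0.08,0,0],[0,0,0]],
  [[0.05,0,0],[0,0,0]],
  [[0.02,0,0],[0,0,0]],
  [[0,0,0],[0,0,0]],
])

```text
time_s: 19.9
position: [0.4884, 0.0314, 0.1017]
tool_rot: [[-0.989, 0.148, 0.002], [0.148, 0.989, -0.0], [-0.002, 0.0, -1.0]]
ft_force: [3.4, 0.6, 0.1]
grip_width: -0.0001
gripper_force: 2.1
```

Run:
```python
from h import *
s=env.observe();print(jig(s['position']).round(4),np.round(s['ft_force'],2))
im=grip()
```

```text
[-0.0438  0.1612  0.1017] [3.39 0.61 0.13]
red 134 [[-0.0695, 0.1518, 0.0593], [-0.0632, 0.1552, 0.0881], [-0.0564, 0.1621, 0.1125]]
```

move_arm([
  [[0.02,0,0],[0,0,0]],
  [[0.02,0,0],[0,0,0]],
  [[0.02,0,0],[0,0,0]],
  [[0,0,0],[0,0,0]],
])

```text
time_s: 20.35
position: [0.4877, 0.0313, 0.102]
tool_rot: [[-0.989, 0.148, 0.007], [0.148, 0.989, -0.001], [-0.007, -0.0, -1.0]]
ft_force: [13.3, -1.3, -6.5]
grip_width: 0.0001
gripper_force: 7.0
```

Run:
```python
from h import *
s=env.observe();print(jig(s['position']).round(4),np.round(s['ft_force'],2))
im=grip();P=jig(cloud(im));hsv=cv2.cvtColor(im['frame'],cv2.COLOR_RGB2HSV);H,S,V=[hsv[...,i].astype(int) for i in range(3)]
m=((H<5)|(H>172))&(S>130)&(P[...,2]>0.055)&(P[...,2]<.13)&(abs(P[...,1]-.17)<.06)&(abs(P[...,0]+.06)<.03)
q=P[m];print(np.polyfit(q[:,2],q[:,0],1))
```

```text
[-0.0444  0.161   0.102 ] [13.28 -1.34 -6.53]
red 137 [[-0.0697, 0.1519, 0.0585], [-0.0632, 0.1556, 0.0872], [-0.0564, 0.1621, 0.1124]]
[-0.03005833 -0.06073419]
```

move_arm([
  [[-0.2,0,0],[0,0,0]],
  [[0,0,-0.45],[0,0,0]],
  [[0,0,-0.45],[0,0,0]],
  [[0.25,0,0],[0,0,0]],
  [[0.25,0,0],[0,0,0]],
  [[0,0,0],[0,0,0]],
  [[0,0,0],[0,0,0]],
  [[0,0,0.35],[0,0,0]],
  [[0,0,0.35],[0,0,0]],
  [[0,0,0.35],[0,0,0]],
  [[0,0,0],[0,0,0]],
], claw=0.6)

```text
time_s: 21.5
position: [0.4695, 0.0342, 0.0922]
tool_rot: [[-0.989, 0.148, -0.004], [0.148, 0.989, 0.001], [0.005, 0.0, -1.0]]
ft_force: [-0.6, 0.5, 0.3]
grip_width: 0.0341
gripper_force: 0.0
```

move_arm([
  [[0,0,0],[0,0,0]],
  [[0,0,0],[0,0,0]],
  [[0,0,0],[0,0,0]],
  [[0,0,0],[0,0,0]],
], claw=1, force=25)

```text
time_s: 21.9
position: [0.4706, 0.0346, 0.0946]
tool_rot: [[-0.989, 0.148, 0.002], [0.148, 0.989, 0.001], [-0.002, 0.001, -1.0]]
ft_force: [2.0, 4.2, -3.8]
grip_width: 0.014
gripper_force: 25.4
```

Run:
```python
from h import *
s=env.observe();print(jig(s['position']).round(4),np.round(s['ft_force'],2))
im=grip()
```

```text
[-0.0619  0.1618  0.0946] [ 1.97  4.22 -3.84]
red 34 [[-0.0687, 0.1517, 0.0554], [-0.0623, 0.1555, 0.0657], [-0.0564, 0.1611, 0.072]]
```

move_arm([
  [[-0.003,0.0865,0],[0,0,0.5]],
  [[-0.003,0.0865,0],[0,0,0.5]],
  [[-0.003,0.0865,0],[0,0,0.5]],
  [[-0.003,0.0865,0],[0,0,0.5]],
  [[-0.003,0.0865,0],[0,0,0.5]],
  [[-0.003,0.0865,0],[0,0,0.5]],
  [[-0.003,0.0865,0],[0,0,0.5]],
  [[-0.003,0.0865,0],[0,0,0.5]],
  [[-0.003,0.0865,0],[0,0,0.5]],
  [[-0.003,0.0865,0],[0,0,0.5]],
  [[0,0,0],[0,0,0]],
])

```text
time_s: 23.05
position: [0.4904, 0.0718, 0.0946]
tool_rot: [[-0.663, 0.749, 0.0], [0.749, 0.663, 0.0], [-0.0, 0.001, -1.0]]
ft_force: [-1.5, 2.4, -0.0]
grip_width: 0.0143
gripper_force: 25.8
```

Run:
```python
from h import *
s=env.observe();p=jig(s['position']);d=p[:2]-[0,.16];print(p.round(4),np.round(s['ft_force'],2),np.hypot(*d),np.degrees(np.arctan2(d[1],-d[0])),s['grip_width'],np.round(s['q'],0))
im=grip();sidebar()
```

```text
[-0.0477  0.2015  0.0946] [-1.53  2.37 -0.03] 0.06323606724712412 41.03451318816928 0.0143350693485183 [ -5.  27.  96.   0.  58. -47.]
red 64 [[-0.0544, 0.191, 0.0553], [-0.045, 0.1962, 0.071], [-0.0398, 0.2058, 0.1093]]
top 380 [ 0.0295 -0.0121  0.0513] [0.0164 0.0432]
green 105 [ 0.0315 -0.0033  0.0514] [[0.024, -0.053, 0.051], [0.04, 0.051, 0.052]] n [ 0.01 -0.    1.  ]
```

move_arm([
  [[-0.003,0.0865,0],[0,0,0.5]],
  [[-0.003,0.0865,0],[0,0,0.5]],
  [[-0.003,0.0865,0],[0,0,0.5]],
  [[-0.003,0.0865,0],[0,0,0.5]],
  [[-0.003,0.0865,0],[0,0,0.5]],
  [[-0.003,0.0865,0],[0,0,0.5]],
  [[-0.003,0.0865,0],[0,0,0.5]],
  [[-0.003,0.0865,0],[0,0,0.5]],
  [[-0.003,0.0865,0],[0,0,0.5]],
  [[-0.003,0.0865,0],[0,0,0.5]],
  [[-0.003,0.0865,0],[0,0,0.5]],
  [[-0.003,0.0865,0],[0,0,0.5]],
  [[-0.003,0.0865,0],[0,0,0.5]],
  [[-0.003,0.0865,0],[0,0,0.5]],
  [[-0.003,0.0865,0],[0,0,0.5]],
  [[-0.003,0.0865,0],[0,0,0.5]],
  [[-0.003,0.0865,0],[0,0,0.5]],
  [[-0.003,0.0865,0],[0,0,0.5]],
  [[0,0,0],[0,0,0]],
])

```text
time_s: 25.05
position: [0.5636, 0.0787, 0.0946]
tool_rot: [[0.508, 0.861, 0.002], [0.861, -0.508, 0.001], [0.002, 0.001, -1.0]]
ft_force: [2.2, 5.1, 0.3]
grip_width: 0.014
gripper_force: 25.9
```

Run:
```python
from h import *
s=env.observe();p=jig(s['position']);d=p[:2]-[0,.16];print(p.round(4),np.round(s['ft_force'],2),np.hypot(*d),np.degrees(np.arctan2(d[1],-d[0])),s['grip_width'],np.round(s['q'],0))
sidebar()
```

```text
[0.0237 0.2191 0.0946] [2.16 5.11 0.27] 0.06367168216367383 111.8622962618641 0.013971600340098384 [-4. 32. 84.  0. 63. 27.]
top 366 [ 0.0304 -0.0123  0.0514] [0.0177 0.0436]
green 112 [ 0.0328 -0.0057  0.0515] [[0.025, -0.054, 0.051], [0.04, 0.049, 0.052]] n [-0.  0.  1.]
```

move_arm([
  [[-0.003,0.0865,0],[0,0,0.5]],
  [[-0.003,0.0865,0],[0,0,0.5]],
  [[-0.003,0.0865,0],[0,0,0.5]],
  [[-0.003,0.0865,0],[0,0,0.5]],
  [[-0.003,0.0865,0],[0,0,0.5]],
  [[-0.0015,0.043,0],[0,0,0.25]],
  [[-0.0015,0.043,0],[0,0,0.25]],
  [[0,0,0],[0,0,0]],
])

```text
time_s: 25.9
position: [0.5825, 0.0611, 0.0946]
tool_rot: [[0.814, 0.581, 0.003], [0.581, -0.814, 0.001], [0.003, 0.001, -1.0]]
ft_force: [3.0, 3.6, 0.1]
grip_width: 0.0144
gripper_force: 25.8
```

Run:
```python
from h import *
s=env.observe();p=jig(s['position']);d=p[:2]-[0,.16];print(p.round(4),np.round(s['ft_force'],2),np.hypot(*d),np.degrees(np.arctan2(d[1],-d[0])),s['grip_width'],np.round(s['q'],0))
sidebar()
```

```text
[0.045  0.2044 0.0946] [3.03 3.56 0.09] 0.0632163127931427 135.3595742404814 0.014358015769580047 [-6. 34. 81.  0. 65. 49.]
hi 1 [ 0.0293 -0.0003  0.0542] [0.0293 0.0293]
top 346 [ 0.0318 -0.0143  0.0513] [0.0198 0.0451]
green 106 [ 0.0339 -0.0161  0.0515] [[0.027, -0.063, 0.051], [0.042, 0.04, 0.053]] n [0.01 0.   1.  ]
```

move_arm([
  [[-0.001,0.03,0],[0,0,0.15]],
  [[-0.001,0.03,0],[0,0,0.15]],
  [[0,0,0],[0,0,0]],
])

```text
time_s: 26.25
position: [0.5831, 0.06, 0.0945]
tool_rot: [[0.837, 0.547, 0.0], [0.547, -0.837, 0.003], [0.002, -0.002, -1.0]]
ft_force: [-1.6, 12.0, 2.8]
grip_width: 0.0143
gripper_force: 26.3
```

move_arm([
  [[0,0,0],[0,0,0]],
  [[0,0,0],[0,0,0]],
  [[0,0,0],[0,0,0]],
  [[0,0,0],[0,0,0]],
  [[0,0,-0.4],[0,0,0]],
  [[0,0,-0.5],[0,0,0]],
  [[0,0,-0.5],[0,0,0]],
  [[0,0,0],[0,0,0]],
], claw=0.5)

```text
time_s: 27.05
position: [0.5847, 0.0582, 0.1673]
tool_rot: [[0.838, 0.546, 0.006], [0.546, -0.838, -0.001], [0.005, 0.004, -1.0]]
ft_force: [-0.5, 0.1, 0.4]
grip_width: 0.0427
gripper_force: 0.0
```

Run:
```python
from h import *
im=grip();sidebar();P=jig(cloud(im))
H,S,V=cv2.split(cv2.cvtColor(im['frame'],cv2.COLOR_RGB2HSV))
q=P[(H>40)&(H<75)&(S>120)&(V>90)&(abs(P[...,2]-.052)<.004)&(abs(P[...,1])<.08)&(abs(P[...,0])<.08)]
print(np.linalg.svd(q-q.mean(0))[2][0].round(3))
m=(abs(P[...,2]-.036)<.003)&(P[...,1]>.03)&(P[...,1]<.1)&(abs(P[...,0])<.08);print('pusher y',np.percentile(P[m][:,1],[5,50,95]).round(4))
```

```text
red 120 [[0.0382, 0.1929, 0.0577], [0.0436, 0.1971, 0.0842], [0.0501, 0.2019, 0.1116]]
top 354 [ 0.0318 -0.0135  0.0514] [0.0196 0.0451]
green 109 [ 0.0341 -0.0157  0.0515] [[0.027, -0.061, 0.051], [0.042, 0.039, 0.052]] n [0. 0. 1.]
[ 0.008 -1.     0.001]
pusher y [0.044  0.0497 0.0562]
```

Crank at its stop, bar square against the end stop, green up. Handing in.

```bash
python3 -c "
from rig import env
print(env.close_job())"
```

```text
the job is handed in; nothing more can be done
None
```

The job is handed in at about 27 s, and no verdict came back: by my last camera measurements the bar lies green side up and square against the end stop, with the crank at its stop (about 2.4 rad). The grip slipped out of the fingers twice while unfolding and was then pushed upright with the fingers closed. I never worked next to the parked bar and did not measure it again at the end.

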